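Close the filler of an air-line oiler

ROBOT

A 6-joint arm with a two-finger parallel gripper is mounted at the origin on a cart in front of the work surface, level with it; the furniture and walls round the work are solid. World frame = base frame: x ahead of the robot, y to its left, z up, the work surface at z = 0. Lengths are in mm, angles in rad, forces in N, time in s.
With the tool pointing down it reaches from about 350 to 975 mm from the base axis. Payload 7.1 kg.
Tool frame: the origin (TCP) lies between the finger pads; the fingertips stand 19 mm ahead of it and the grasp point (between the pads) is the TCP (ctrl.tcp_to_tips is the distance from the TCP to the fingertips, in mm); z points along the fingers, y is the line along which they close (so a half turn about z gives the same grasp; the last joint's range is limited). The gripper opens to 88 mm and grips with 3 to 60 N. Pads are 20 mm wide; open, the fingers measure 115 mm over their backs; the gripper's body (75 mm by 178 mm) begins 61 mm behind the grasp point.
Start: joints at [1.201, 0.423, 1.63, -0, 1.089, -0.019], TCP at [214.749, 586.931, 241.675] pointing down, gripper open.
Joint ranges: [-3, 3], [-0.9, 2.11], [0.09, 2.58], [-1.31, 4.45], [0.11, 2.69], [-2.54, 2.54]. Speed limits (rad/s): [2.39, 2.39, 3.01, 3.14, 3.14, 3.14].

INTERFACE

Orientations are given as a rotation vector (axis times angle).
In Python, from workcell import status, optics, ctrl gives the robot as it stands. The module is installed in compiled form; this text tells all that it offers.
- The arm moves only by the shell command python3 -m inch 'ROWS'. ROWS is JSON, a list that holds one entry, the list of rows, each a list of 7 numbers: the shift along the tool's x, y, z in mm, then the turn, a rotation vector about the tool's x, y, z in rad, then the opening in per cent of the stroke, from 0 (shut) to 100 (fully open). A call has 1 to 20 rows; each row is the pose to reach, as a shift and turn from the pose commanded when the call began, along the tool's axes at that moment; what a row does not reach only later rows make up. A row lasts 1/10 s, in which the tool goes at most 50 mm and 8.59 degrees, less where a joint would pass 70% of its speed; a pose out of reach is approached as far as the arm can. A call with a gripper value outside its range is refused whole. The fingers move at their own pace and stop on an object; the grip force is fixed at half the most. Time passes only in rows, so rows that repeat a pose let the fingers close. It gives the time, the measured TCP pose, the force, the opening and the grip force at its end, in the units of the state.
- status.get_obs(): the state, without advancing time (a new reading comes with each control period).
- optics.get_image(name): name is "side" or "top"; returns a dict with "frame" (384x512x3 uint8, red, green, blue), "fx", "fy", "cx", "cy" (pixels), "k1" (the pictures are not rectified: a ray, as slopes to the right and down, at radius r is drawn at 1 + k1 r^2 times it, then the intrinsics apply), "rvec" (rotation vector, rad) and "tvec" (3), from world to camera coordinates, as OpenCV has them. Camera axes: x right, y down, z forward; pixel columns grow to the right and rows downward; lengths in mm; the calibration is good to about 2 mm. A picture is of the moment at which its call begins. There is no depth.
- ctrl.close_job(): hands the job in; it is judged then, once.
The state is a dict: "t": time; "qpos": joint angles; "qvel": joint speeds; "joint_torque": joint torques, N m; "ee_pos": TCP position; "orientation": TCP orientation; "ft_force": force on the tool from outside, world axes, zero at the start; "moment": the same for the moment, N m; "width": finger opening in mm; "grasp_force": force on a finger pad.
Only numpy, scipy, OpenCV 4.12 (cv2) and the standard library are available. Lean on these libraries where they do the work, as an engineer would, in place of code of your own. Each camera call takes 0.05 s, during which the arm holds its last target. There are 200 camera calls.

TASK

The air-line oiler on the bench has just been topped up. Set its loose black filler cap level on the filler neck, turn it backward (anticlockwise seen from above) under light downward pressure until its lugs drop into the thread starts, then screw it forward (clockwise) until it is fully home on the lip of the neck, and let go. The thread is moulded: go by feel, never force the cap or jam it on crooked, and leave the oil can beside it standing where it is.

Things in the scene. Friction and masses are not known exactly. Their poses are not given: they have to be found in the camera images.
- cap: Black filler cap, loose, standing upright on the bench. Skirt 62 mm across, 20 mm high, open below; on top a straight grip bar 14 mm wide (along cap y), 50 mm long (along cap x), from 20 to 42 mm above the origin. Origin: centre of the skirt's lower rim, z up. Three lugs inside the skirt, 120 degrees apart, each 20 degrees wide, their undersides 1 mm above the rim. About 110 g.
- cap_bar (a point): Point on the cap's axis inside the grip bar, 31 mm above the cap's origin: pinch the bar here from above, across its 14 mm width; the bar also takes the turning. Over a rib the cap may first drop 2 to 4 mm, a false drop: keep turning backward. Only if its lugs happen to meet the gaps does it drop in at once.
- oiler: Line oiler bolted to the bench: grey barrel 90 mm across lying along its y axis, 258 mm long over the two brass hose tails, on a foot 100 x 150 mm. Origin: centre of the foot's underside, z up. The filler neck stands on its z axis; a brass feed screw 50 mm to the neck's +y side stands 108 mm high, below the cap's place.
- neck_lip (a point): Centre of the neck's upper lip, 124.5 mm above the bench, lip 40 mm across, widening to 44. Three right-hand threads, 22.5 mm lead, 53 mm across, start 5 mm below the lip, 120 degrees apart, at an angle that differs each time and is not given. Right behind each start there is a 38 degree gap, closed at its back by a thin upright stop rib.
- neck_home (a point): Where the cap's origin is when the cap is home (ceiling on the lip): on the neck's axis, 15.3 mm below the lip. Resting on a thread or rib it is 5 to 10.5 mm below the lip and a rib blocks turning forward; turned backward it climbs the thread and drops some 7 mm, to 12 to 13 mm below the lip, 16 degrees before a rib. Forward it then sinks with the lead and is home after 45 to 70 degrees.
- oil_can: Red drip oil can on the bench, 62 mm across, 165 mm high with its thin spout, standing loose behind the oiler's +y end. Origin: centre of its underside.
Not all that is in view belongs to the job. What is shaped like the cap but pink or purple is not meant.

How it is judged:
By the outcome, as a careful person would: the job done as asked, in the order asked, and still so for the second after the job is handed in, with the robot touching nothing.
It also fails if it takes over 61 s, if anything falls off the work surface, if the arm or the gripper's body presses on something with over 40 N, if the wrist force passes 120 N, or if a joint passes its speed limit or range.

## Working session

There is one attempt and no reset: what is moved stays moved. The work goes in short steps, Python scripts to look and compute and a shell command to move; the robot and the scene stay as the last step left them, time stands still between calls to the robot, and variables do not carry over. Pictures are saved under pics/ and viewed, at most 10 in all, crops included, and the job is handed in when it is done.

```bash
mkdir -p pics
python3 - <<'E'
from workcell import status, optics, ctrl
import cv2,numpy as np
for n in("side","top"):
    d=optics.get_image(n); cv2.imwrite(f"pics/{n}0.png",d["frame"][:,:,::-1])
    np.save(f"{n}.npy",d,allow_pickle=True)
    R=cv2.Rodrigues(np.array(d["rvec"],float))[0]
    print(n,d["fx"],d["cx"],d["cy"],d["k1"],(-R.T@np.array(d["tvec"])).round(),R.round(2).tolist())
print(status.get_obs())
E
```

```text
side 484.928826974291 248.52109306742827 191.72737893182403 -0.18095868465708195 [ 347. -890.  929.] [[0.97, -0.22, 0.01], [-0.14, -0.65, -0.75], [0.17, 0.73, -0.66]]
top 388.4878638193394 257.45331374580724 188.43954870598574 0.020527735853612714 [499.  42. 973.] [[0.01, -1.0, 0.0], [-1.0, -0.02, -0.1], [0.1, -0.0, -1.0]]
{'t': 0.1, 'qpos': array([ 1.20098027e+00,  4.23759066e-01,  1.63058457e+00,  2.42590616e-05,
        1.08862683e+00, -1.90108280e-02]), 'qvel': array([-0.00067677, -0.00351996, -0.00146815,  0.00059859,  0.00196365,
        0.00055021]), 'joint_torque': array([ 4.20008164e-04, -5.45616066e+01, -2.74326342e+01,  6.44213660e-02,
        1.87922094e-02, -4.51946210e-05]), 'ee_pos': array([214.59003085, 586.50499808, 240.99416313]), 'orientation': array([-5.48189499e-01, -3.09310255e+00,  2.11677911e-03]), 'ft_force': array([ 0.29030297, -0.03233765, -0.7980916 ]), 'moment': array([ 0.01084365, -0.0011315 , -0.01155856]), 'grasp_force': 0.0, 'width': 88.1191592748576}
```

View pics/side0.png

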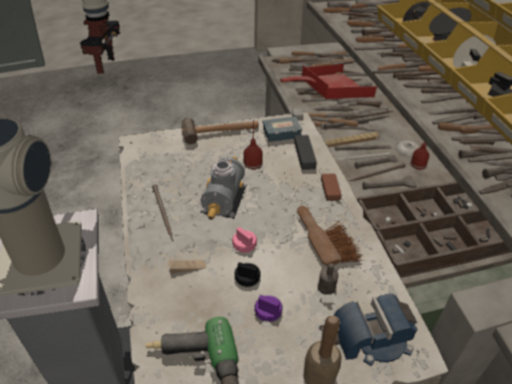

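View pics/top0.png

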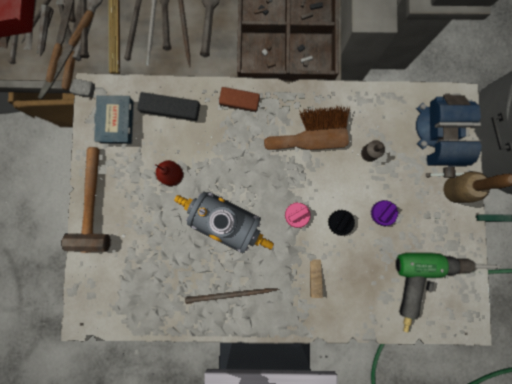

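The side view shows the black cap at about (247,274), between the pink and purple decoys. The oiler is at about (225,185) and the red can at (253,152). In the top view the cap is at (341,222), the neck at (222,222) and the can at (169,173). Next I'll make enhanced crops of the cap and the neck.

```bash
cat > h.py <<'E'
import numpy as np,cv2
def load(n): return np.load(n+".npy",allow_pickle=True).item()
def ray(d,u,v):
    K=np.array([[d["fx"],0,d["cx"]],[0,d["fy"],d["cy"]],[0,0,1.]])
    p=cv2.undistortPoints(np.array([[[u,v]]],float),K,np.array([d["k1"],0,0,0.]))[0,0]
    R=cv2.Rodrigues(np.array(d["rvec"],float))[0]; t=np.array(d["tvec"],float)
    return -R.T@t, R.T@np.array([p[0],p[1],1.])
def plane(d,u,v,z):
    c,r=ray(d,u,v); return c+r*(z-c[2])/r[2]
def tri(d1,p1,d2,p2):
    c1,r1=ray(d1,*p1);c2,r2=ray(d2,*p2)
    s=np.linalg.lstsq(np.c_[r1,-r2],c2-c1,rcond=None)[0]
    a=c1+s[0]*r1;b=c2+s[1]*r2; return (a+b)/2,np.linalg.norm(a-b)
E
python3 - <<'E'
from h import *
T,S=load("top"),load("side")
def crop(d,u,v,h,k):
    f=d["frame"][v-h:v+h,u-h:u+h,::-1].astype(float)
    if k: f=np.clip(f*k,0,255)
    return cv2.resize(f.astype(np.uint8),(390,290+100),interpolation=cv2.INTER_CUBIC)
im=np.hstack([crop(T,341,222,20,3),crop(T,222,222,30,1.3)])
cv2.imwrite("pics/c1.png",im)
im=np.hstack([crop(S,247,274,20,3),crop(S,228,176,30,1.3)])
cv2.imwrite("pics/c2.png",im)
for n,d,(u,v) in(("top",T,(341,222)),("side",S,(247,274))):
    m=(d["frame"].max(2)<62).astype(np.uint8)
    k,l,st,ce=cv2.connectedComponentsWithStats(m)
    for i in range(1,k):
        if st[i,4]>100 and np.hypot(*(ce[i]-(u,v)))<20: print(n,st[i],ce[i].round(2),plane(d,*ce[i],15).round(1))
print(plane(T,222,222,124.5).round(1))
E
```

```text
top [329 210  26  25 517] [341.53 222.24] [ 512.7 -169.2   15. ]
side [235 263  25  24 479] [246.84 274.7 ] [ 511.5 -176.6   15. ]
[507.8 115.  124.5]
```

View pics/c1.png

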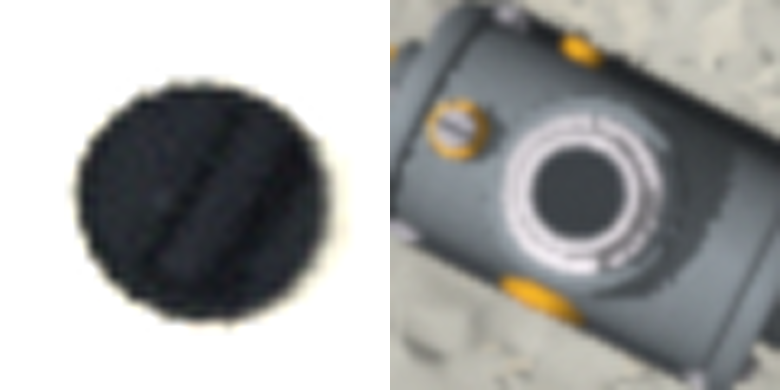

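View pics/c2.png

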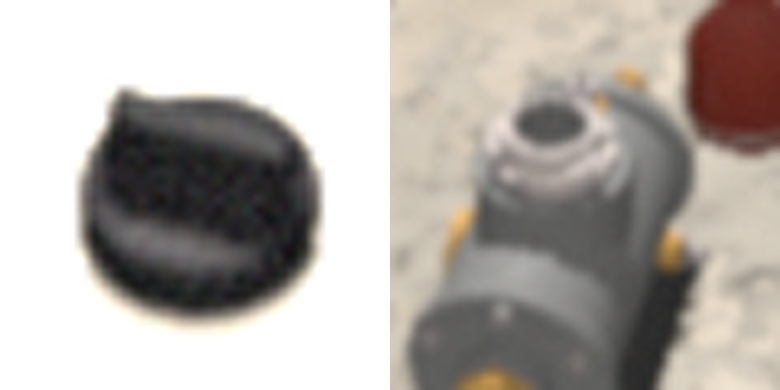

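The top crop shows the cap's bar running lower-left to upper-right, at about (-33..-40)° in world terms. The neck hole is centred at about (221.2,221.7) in the top view and (222.9,164.9) in the side view. Next I'll refine these numerically and work out the first move.

```bash
cat >> h.py <<'E'
from scipy.spatial.transform import Rotation as Ro
def togo(o,p,tooly_deg=None):
    "shift in tool axes and turn to reach p (TCP), tool down with y axis at world angle tooly_deg (mod 180)"
    R=Ro.from_rotvec(o["orientation"]); s=R.inv().apply(np.array(p)-o["ee_pos"])
    out=[]
    if tooly_deg is not None:
        for k in(0,180,-180):
            a=np.radians(tooly_deg+k); y=np.array([np.cos(a),np.sin(a),0]);z=np.array([0,0,-1.])
            Rt=Ro.from_matrix(np.c_[np.cross(y,z),y,z]); out.append((R.inv()*Rt).as_rotvec().round(3).tolist())
    return s.round(1).tolist(),out
E
python3 - <<'E'
from h import *
from workcell import status
T,S=load("top"),load("side")
def hole(d,u,v,h):
    g=d["frame"].max(2)[v-h:v+h,u-h:u+h]; g=cv2.resize(g,None,fx=8,fy=8,interpolation=cv2.INTER_CUBIC)
    t,_=cv2.threshold(g,0,255,cv2.THRESH_OTSU); m=(g<t).astype(np.uint8)
    k,l=cv2.connectedComponents(m); i=l[8*h,8*h]
    c=max(cv2.findContours((l==i).astype(np.uint8),cv2.RETR_EXTERNAL,cv2.CHAIN_APPROX_NONE)[0],key=len)
    e=cv2.fitEllipse(c); return (np.array(e[0])+.5)/8-.5+np.array([u-h,v-h]),np.array(e[1])/8
a=hole(T,221,222,9); b=hole(S,223,165,7); print(a,b,tri(T,a[0],S,b[0]))
print("lip plane",plane(T,*a[0],124.5),plane(S,*b[0],124.5))
# cap silhouette
for n,d,(u,v) in(("top",T,(341,222)),("side",S,(247,274))):
    f=d["frame"].max(2); g=cv2.resize(f[v-20:v+20,u-20:u+20],None,fx=8,fy=8,interpolation=cv2.INTER_CUBIC)
    m=(g<90).astype(np.uint8); c=max(cv2.findContours(m,0,1)[0],key=len); e=cv2.fitEllipse(c)
    p=(np.array(e[0])+.5)/8-.5+np.array([u-20,v-20]); print(n,p,np.array(e[1])/8,[plane(d,*p,z).round(1).tolist() for z in(0,10,20)])
f=T["frame"][202:242,321:361,::-1].astype(float).mean(2); f=np.clip((f-15)*255/40,0,255).astype(np.uint8)
f2=S["frame"][254:294,227:267,::-1].astype(float).mean(2); f2=np.clip((f2-15)*255/60,0,255).astype(np.uint8)
cv2.imwrite("pics/c3.png",np.hstack([cv2.resize(x,(400,400),interpolation=cv2.INTER_CUBIC) for x in(f,f2)]))
o=status.get_obs(); print(Ro.from_rotvec(o["orientation"]).as_matrix().round(3))
for p in([512,-171,200],[512,-171,42]): print(togo(o,p,55))
E
```

```text
(array([220.58132935, 221.20349216]), array([14.03801632, 14.21202946])) (array([222.17738295, 164.49622107]), array([ 6.69970417, 10.23824787])) (array([509.96133737, 118.16591888, 123.15030053]), np.float64(0.9253810293319299))
lip plane [509.48799779 118.11935821 124.5       ] [510.14354548 116.40086951 124.5       ]
top [342.00906944 222.40664864] [25.45711136 28.83092499] [[512.6, -173.7, 0.0], [512.4, -171.5, 10.0], [512.3, -169.3, 20.0]]
side [246.82457542 274.95770836] [25.2264328  26.55850601] [[514.0, -165.6, 0.0], [512.2, -173.4, 10.0], [510.4, -181.2, 20.0]]
[[-0.939  0.344 -0.001]
 [ 0.344  0.939 -0.001]
 [ 0.    -0.001 -1.   ]]
([-539.6, -609.1, 41.8], [[-0.001, 0.0, 0.26], [-0.0, -0.002, -2.882], [-0.0, -0.002, -2.882]])
([-539.6, -608.9, 199.8], [[-0.001, 0.0, 0.26], [-0.0, -0.002, -2.882], [-0.0, -0.002, -2.882]])
```

View pics/c3.png

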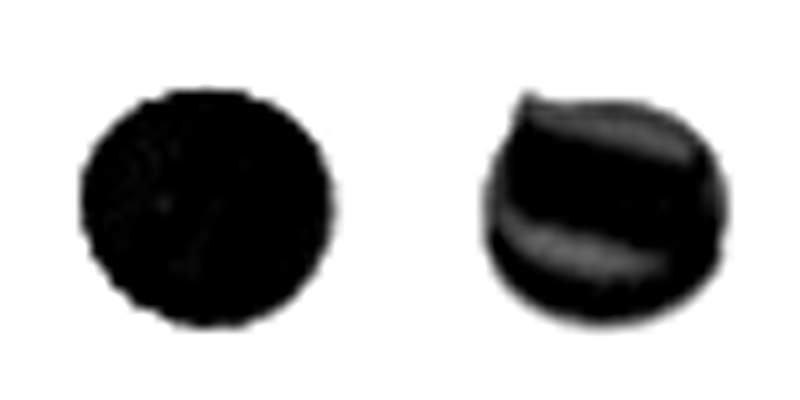

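The neck axis is at about (509.7, 117.5) and triangulates to z = 123 against the 124.5 given. The cap is at about (512.2, -172), and the two views agree to 2 mm. The bar lies at about -35°. I'll move over the cap, turning clockwise so that joint 6 keeps plenty of backward travel.

```bash
python3 -m inch '[[[-27,-30.5,0,0,0,0.14,50],[-54,-61,0,0,0,0.28,50],[-81,-91.5,0,0,0,0.42,50],[-108,-122,0,0,0,0.56,50],[-135,-152.5,0,0,0,0.7,50],[-162,-183,0,0,0,0.84,50],[-189,-213.5,0,0,0,0.98,50],[-216,-244,0,0,0,1.12,50],[-243,-274.5,0,0,0,1.26,50],[-270,-305,0,0,0,1.4,50],[-297,-335.5,0,0,0,1.54,50],[-324,-366,0,0,0,1.68,50],[-351,-396.5,0,0,0,1.82,50],[-378,-427,0,0,0,1.96,50],[-405,-457.5,0,0,0,2.1,50],[-432,-488,0,0,0,2.24,50],[-459,-518.5,0,0,0,2.38,50],[-486,-549,0,0,0,2.52,50],[-513,-579.5,0,0,0,2.66,50],[-540,-610,0,0,0,2.8,50]]]'
python3 - <<'E'
from h import *
from workcell import status
o=status.get_obs(); print(o["qpos"].round(3))
for z in(120,42): print(togo(o,[512.2,-172,z],55))
E
```

```text
t: 2.1
ee_pos: [512.4, -173.2, 241.4]
orientation: [-3.141, 0.024, 0.001]
ft_force: [0.5, 0.5, -0.6]
width: 44.1
grasp_force: 0.0
[-0.348  0.301  1.816  0.     1.025  1.238]
([-0.1, -1.1, 121.4], [[-0.001, -0.0, -2.546], [-0.0, 0.0, 0.596], [-0.0, 0.0, 0.596]])
([-0.1, -1.1, 199.4], [[-0.001, -0.0, -2.546], [-0.0, 0.0, 0.596], [-0.0, 0.0, 0.596]])
```

```bash
python3 -m inch '[[[0,0,30,0,0,0.14,50],[0,0,60,0,0,0.28,50],[0,0,90,0,0,0.42,50],[0,0,115,0,0,0.56,50],[0,0,130,0,0,0.6,50],[0,0,140,0,0,0.6,50],[0,0,140,0,0,0.6,50]]]'
python3 - <<'E'
from h import *
from workcell import status,optics
o=status.get_obs(); print(o["qpos"].round(3),togo(o,[512.2,-172,42],55))
d=optics.get_image("side");f=d["frame"][224:314,197:297,::-1]
g=np.clip(f.astype(float)*1.8,0,255).astype(np.uint8)
d=optics.get_image("top");f=d["frame"][177:267,291:391,::-1]
h=np.clip(f.astype(float)*1.8,0,255).astype(np.uint8)
cv2.imwrite("pics/g1.png",np.hstack([cv2.resize(x,(400,360),interpolation=2) for x in(g,h)]))
E
```

```text
t: 2.8
ee_pos: [511.4, -171.2, 100.4]
orientation: [-2.998, 0.94, 0.004]
ft_force: [0.1, -0.4, 0.3]
width: 43.9
grasp_force: 0.0
[-0.345  0.509  1.903  0.     0.732  1.834] ([1.3, 0.2, 58.4], [[-0.004, 0.001, -3.139], [0.001, 0.003, 0.003], [0.001, 0.003, 0.003]])
```

View pics/g1.png

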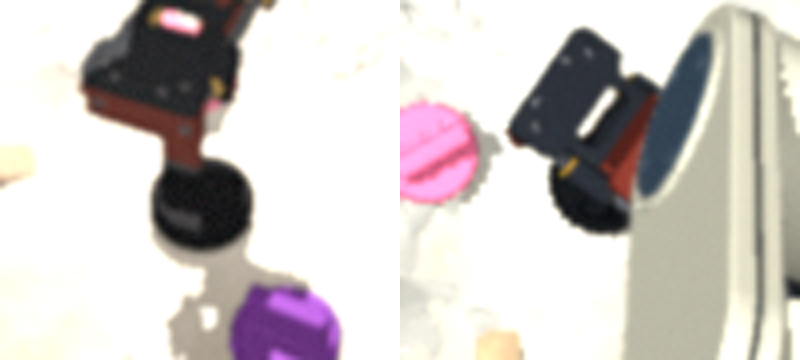

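The open fingers straddle the cap with the pads parallel to the bar: the near finger is at about (183,150) and the cap at (205,205) in the crop. I'll descend and grip.

```bash
python3 -m inch '[[[0,0,20,0,0,0,50],[0,0,35,0,0,0,50],[0,0,45,0,0,0,50],[0,0,52,0,0,0,50],[0,0,57,0,0,0,50],[0,0,57,0,0,0,50],[0,0,57,0,0,0,50]]]'
```

```text
t: 3.6
ee_pos: [512.4, -171.5, 44.8]
orientation: [2.997, -0.942, 0.0]
ft_force: [0.0, 0.7, 0.7]
width: 43.9
grasp_force: 0.0
```

```bash
python3 -m inch '[[[0,0,2,0,0,0,50],[0,0,2.5,0,0,0,30],[0,0,2.5,0,0,0,10],[0,0,2.5,0,0,0,0],[0,0,2.5,0,0,0,0],[0,0,2.5,0,0,0,0],[0,0,2.5,0,0,0,0],[0,0,2.5,0,0,0,0],[0,0,2.5,0,0,0,0],[0,0,2.5,0,0,0,0]]]'
```

```text
t: 4.6
ee_pos: [512.4, -171.5, 42.3]
orientation: [-2.997, 0.942, -0.0]
ft_force: [0.3, 0.7, 2.5]
width: 13.6
grasp_force: 30.0
```

```bash
python3 -m inch '[[[0,0,-5,0,0,0,0],[0,0,-15,0,0,0,0],[0,0,-40,0,0,0,0],[0,0,-75,0,0,0,0],[0,0,-110,0,0,0,0],[0,0,-135,0,0,0,0],[0,0,-148,0,0,0,0],[0,0,-150,0,0,0,0],[0,0,-150,0,0,0,0]]]'
python3 - <<'E'
from h import *
from workcell import status,optics
o=status.get_obs(); print(o["qpos"].round(3),o["ee_pos"].round(1),o["ft_force"].round(1))
d=optics.get_image("side"); np.save("lift.npy",d,allow_pickle=True)
R=cv2.Rodrigues(np.array(d["rvec"],float))[0]
K=np.array([[d["fx"],0,d["cx"]],[0,d["fy"],d["cy"]],[0,0,1.]])
z0=o["ee_pos"][2]-42.3
pr=lambda P:cv2.projectPoints(np.array(P,float),np.array(d["rvec"],float),np.array(d["tvec"],float),K,np.array([d["k1"],0,0,0.]))[0][:,0]
c=pr([[*o["ee_pos"][:2],z0]])[0]; print("pred rim centre",c)
x0,y0=int(c[0])-30,int(c[1])-40
f=np.clip(d["frame"][y0:y0+60,x0:x0+60,::-1].astype(float)*1.5,0,255).astype(np.uint8)
g=cv2.resize(f,(600,600),interpolation=2)
a=np.linspace(0,2*np.pi,73); P=pr(np.c_[o["ee_pos"][0]+31*np.cos(a),o["ee_pos"][1]+31*np.sin(a),0*a+z0])
for p in P: cv2.circle(g,tuple(int(v) for v in ((p-[x0,y0]+.5)*10)),2,(0,0,255),-1)
cv2.imwrite("pics/lift.png",g); print(x0,y0)
E
```

```text
t: 5.5
ee_pos: [511.8, -171.4, 191.8]
orientation: [-2.997, 0.942, 0.001]
ft_force: [0.1, -0.0, -1.4]
width: 13.8
grasp_force: 30.0
[-0.345  0.366  1.857 -0.     0.919  1.835] [ 511.8 -171.4  191.8] [ 0.1 -0.  -1.4]
pred rim centre [246.63206259 234.52214715]
216 194
```

View pics/lift.png

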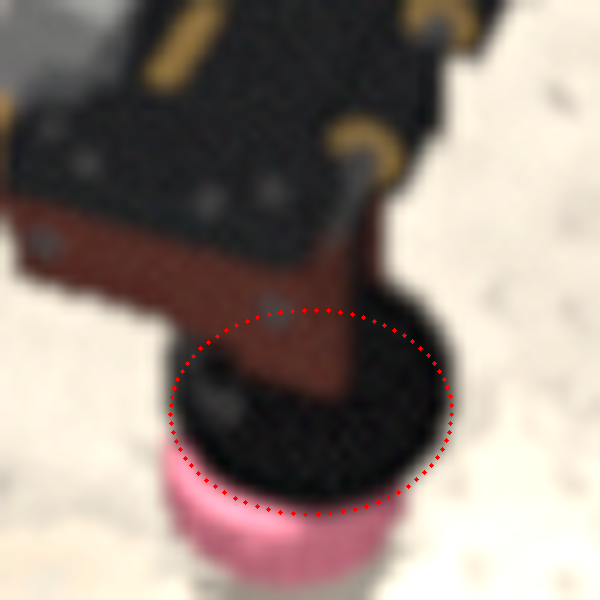

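The lifted cap hangs level. Its rim matches the prediction from the TCP to about 1 px, so the cap is centred along the bar to within 1 mm. I'll carry it over the neck, turning about 69° backward on the way.

```bash
python3 -m inch '[[[-8,-11,0,0,0,-0.1,0],[-22,-31,0,0,0,-0.2,0],[-37,-52,0,0,0,-0.3,0],[-52,-73,0,0,0,-0.4,0],[-67,-94,0,0,0,-0.5,0],[-82,-115,0,0,0,-0.6,0],[-97,-136,0,0,0,-0.7,0],[-112,-157,0,0,0,-0.8,0],[-127,-178,0,0,0,-0.9,0],[-142,-199,0,0,0,-1.0,0],[-155,-218,0,0,0,-1.1,0],[-165,-232,0,0,0,-1.2,0],[-168,-236,0,0,0,-1.2,0],[-168,-236,0,0,0,-1.2,0],[-168,-236,0,0,0,-1.2,0]]]'
python3 - <<'E'
from h import *
from workcell import status
o=status.get_obs(); print(o["qpos"].round(3),togo(o,[509.7,118.1,170]),o["ft_force"],o["moment"])
print(Ro.from_rotvec(o["orientation"]).as_matrix().round(3))
E
```

```text
t: 7.05
ee_pos: [509.1, 117.5, 191.5]
orientation: [3.006, 0.911, -0.002]
ft_force: [-0.3, 0.5, -1.8]
width: 13.6
grasp_force: 30.0
[ 0.204  0.343  1.894 -0.     0.906  1.187] ([0.8, -0.1, 21.5], []) [-0.26472776  0.48377129 -1.77902032] [-0.06346904  0.14768598  0.00154651]
[[ 0.832  0.555 -0.001]
 [ 0.555 -0.832 -0.001]
 [-0.001 -0.    -1.   ]]
```

```bash
python3 -m inch '[[[0.5,0,8,0,0,0,0],[0.5,0,16,0,0,0,0],[0.5,0,22,0,0,0,0],[0.5,0,25,0,0,0,0],[0.5,0,27,0,0,0,0],[0.5,0,28,0,0,0,0],[0.5,0,29,0,0,0,0],[0.5,0,29,0,0,0,0]]]'
python3 -m inch '[[[0,0,1,0,0,0,0],[0,0,1,0,0,0,0]]]';python3 -m inch '[[[0,0,1,0,0,0,0],[0,0,1,0,0,0,0]]]';python3 -m inch '[[[0,0,1,0,0,0,0],[0,0,1,0,0,0,0]]]'
```

```text
t: 7.85
ee_pos: [510.0, 118.5, 163.3]
orientation: [3.005, 0.915, 0.0]
ft_force: [0.5, -0.1, -1.2]
width: 14.0
grasp_force: 30.0
t: 8.05
ee_pos: [510.0, 118.5, 162.2]
orientation: [3.005, 0.915, 0.0]
ft_force: [0.4, 0.1, -0.8]
width: 13.8
grasp_force: 30.0
t: 8.25
ee_pos: [509.9, 118.5, 161.1]
orientation: [3.005, 0.915, 0.0]
ft_force: [-0.3, -0.4, -1.0]
width: 13.8
grasp_force: 30.0
t: 8.45
ee_pos: [509.8, 118.4, 160.1]
orientation: [3.005, 0.915, -0.0]
ft_force: [-0.4, 0.8, -1.2]
width: 14.1
grasp_force: 30.0
```

```bash
for i in 1 ; do python3 -m inch '[[[0,0,1,0,0,0,0],[0,0,1,0,0,0,0]]]'; done
python3 -m inch '[[[0,0,1,0,0,0,0],[0,0,1,0,0,0,0]]]'
python3 -m inch '[[[0,0,1,0,0,0,0],[0,0,1,0,0,0,0]]]'
```

```text
t: 8.65
ee_pos: [509.9, 118.4, 159.0]
orientation: [3.005, 0.915, -0.0]
ft_force: [-0.5, -0.4, -0.7]
width: 13.4
grasp_force: 30.0
t: 8.85
ee_pos: [510.0, 118.4, 158.1]
orientation: [3.006, 0.915, 0.0]
ft_force: [-0.6, 0.3, -1.9]
width: 13.7
grasp_force: 30.0
t: 9.05
ee_pos: [510.0, 118.5, 157.9]
orientation: [3.005, 0.915, 0.0]
ft_force: [-2.1, -0.5, 6.6]
width: 13.7
grasp_force: 30.0
```

Contact at TCP z ≈ 158, so the cap origin is 8.8 mm below the lip and resting on a thread or rib. I'll turn backward, following the thread lead upward under light pressure.

```bash
python3 -m inch '[[[0,0,-0.3,0,0,-0.08,0],[0,0,-0.6,0,0,-0.16,0],[0,0,-0.6,0,0,-0.16,0]]]'
python3 -m inch '[[[0,0,-0.3,0,0,-0.08,0],[0,0,-0.6,0,0,-0.16,0],[0,0,-0.6,0,0,-0.16,0]]]'; python3 -c "
from workcell import status
o=status.get_obs();print(o['moment'],o['qpos'][5])"
```

```text
t: 9.35
ee_pos: [510.4, 118.4, 158.5]
orientation: [2.921, 1.155, 0.002]
ft_force: [-1.4, -1.2, 4.0]
width: 13.9
grasp_force: 30.0
t: 9.65
ee_pos: [510.4, 118.4, 159.1]
orientation: [2.819, 1.385, 0.002]
ft_force: [-0.6, -0.0, 4.1]
width: 13.8
grasp_force: 30.0
[-0.29673746  0.2407631  -0.00791762] 0.8632835224367275
```

```bash
python3 -m inch '[[[0,0,-0.2,0,0,-0.08,0],[0,0,-0.5,0,0,-0.16,0],[0,0,-0.5,0,0,-0.16,0]]]'
python3 -m inch '[[[0,0,-0.3,0,0,-0.08,0],[0,0,-0.6,0,0,-0.16,0],[0,0,-0.6,0,0,-0.16,0]]]'
python3 -m inch '[[[0,0,-0.3,0,0,-0.08,0],[0,0,-0.6,0,0,-0.16,0],[0,0,-0.6,0,0,-0.16,0]]]'; python3 -c "
from workcell import status
o=status.get_obs();print(o['moment'],o['qpos'][5])"
```

```text
t: 9.95
ee_pos: [510.3, 118.4, 159.7]
orientation: [2.7, 1.606, 0.001]
ft_force: [-0.7, -0.7, 4.3]
width: 13.6
grasp_force: 30.0
t: 10.25
ee_pos: [510.3, 118.4, 160.2]
orientation: [2.563, 1.816, 0.001]
ft_force: [-1.0, -1.1, 5.0]
width: 13.8
grasp_force: 30.0
t: 10.55
ee_pos: [510.3, 118.5, 160.6]
orientation: [2.411, 2.013, 0.001]
ft_force: [-0.3, 0.1, 4.6]
width: 13.8
grasp_force: 30.0
[-0.13382196  0.26250468  0.08785847] 0.38480942182044114
```

```bash
python3 -m inch '[[[0,0,-0.2,0,0,-0.07,0],[0,0,-0.4,0,0,-0.14,0],[0,0,-0.4,0,0,-0.14,0]]]'
python3 -m inch '[[[0,0,-0.2,0,0,-0.07,0],[0,0,-0.4,0,0,-0.14,0],[0,0,-0.4,0,0,-0.14,0]]]'
python3 -c "
from workcell import status
o=status.get_obs();print(o['moment'],o['qpos'][5])"
```

```text
t: 10.85
ee_pos: [509.8, 118.5, 160.3]
orientation: [-2.267, -2.175, 0.0]
ft_force: [0.2, -0.4, -1.8]
width: 14.2
grasp_force: 30.0
t: 11.15
ee_pos: [509.8, 118.4, 160.6]
orientation: [-2.11, -2.327, 0.0]
ft_force: [-0.5, -0.3, -2.1]
width: 13.7
grasp_force: 30.0
[-0.0697289   0.01756162 -0.01889348] 0.10786167212307723
```

Contact is lost, so the lugs have passed the thread starts. I'll lower gently without turning.

```bash
python3 -m inch '[[[0,0,1,0,0,0,0],[0,0,2,0,0,0,0],[0,0,2,0,0,0,0]]]'
python3 -m inch '[[[0,0,1,0,0,0,0],[0,0,1,0,0,0,0]]]'
python3 -m inch '[[[0,0,1,0,0,0,0],[0,0,1,0,0,0,0]]]'
```

```text
t: 11.45
ee_pos: [509.7, 118.4, 158.6]
orientation: [-2.109, -2.328, 0.001]
ft_force: [0.6, -0.2, -1.4]
width: 13.6
grasp_force: 30.0
t: 11.65
ee_pos: [509.8, 118.5, 157.7]
orientation: [-2.108, -2.329, 0.0]
ft_force: [-0.8, 0.9, -1.2]
width: 13.5
grasp_force: 30.0
t: 11.85
ee_pos: [509.9, 118.4, 156.8]
orientation: [-2.108, -2.329, 0.0]
ft_force: [-0.2, 0.2, -1.6]
width: 13.7
grasp_force: 30.0
```

```bash
python3 -m inch '[[[0,0,1,0,0,0,0],[0,0,1,0,0,0,0]]]'
python3 -m inch '[[[0,0,1,0,0,0,0],[0,0,1,0,0,0,0]]]'
python3 -m inch '[[[0,0,0.7,0,0,0,0],[0,0,0.7,0,0,0,0]]]'
```

```text
t: 12.05
ee_pos: [509.9, 118.5, 155.8]
orientation: [-2.108, -2.33, 0.0]
ft_force: [-0.1, -0.5, -1.0]
width: 13.8
grasp_force: 30.0
t: 12.25
ee_pos: [509.9, 118.5, 154.8]
orientation: [-2.108, -2.33, 0.0]
ft_force: [-0.5, -0.8, -0.9]
width: 13.8
grasp_force: 30.0
t: 12.45
ee_pos: [510.0, 118.5, 154.4]
orientation: [2.108, 2.33, 0.0]
ft_force: [-1.3, 0.2, 2.0]
width: 13.7
grasp_force: 30.0
```

A true drop: the cap stopped 12.4 mm below the lip. Now I'll screw it forward with the lead.

```bash
python3 -m inch '[[[0,0,0.4,0,0,0.08,0],[0,0,0.8,0,0,0.16,0],[0,0,0.8,0,0,0.16,0]]]'
python3 -m inch '[[[0,0,0.3,0,0,0.08,0],[0,0,0.6,0,0,0.16,0],[0,0,0.6,0,0,0.16,0]]]'
python3 -c "
from workcell import status
o=status.get_obs();print(o['moment'],o['qpos'][5])"
```

```text
t: 12.75
ee_pos: [510.3, 118.4, 153.8]
orientation: [2.287, 2.153, 0.001]
ft_force: [-1.2, -0.9, 4.5]
width: 13.6
grasp_force: 30.0
t: 13.05
ee_pos: [510.3, 118.5, 153.2]
orientation: [2.45, 1.965, 0.001]
ft_force: [0.4, -1.6, 3.9]
width: 13.9
grasp_force: 30.0
[-0.38448075  0.1346554  -0.1002116 ] 0.42431214490894625
```

Sinking smoothly with the lead, so I'll continue.

```bash
python3 -m inch '[[[0,0,0.3,0,0,0.08,0],[0,0,0.6,0,0,0.16,0],[0,0,0.6,0,0,0.16,0]]]'
python3 -m inch '[[[0,0,0.3,0,0,0.08,0],[0,0,0.6,0,0,0.16,0],[0,0,0.6,0,0,0.16,0]]]'
python3 -c "
from workcell import status
o=status.get_obs();print(o['moment'],o['qpos'][5])"
python3 -m inch '[[[0,0,0.2,0,0,0.06,0],[0,0,0.4,0,0,0.12,0],[0,0,0.4,0,0,0.12,0]]]'
python3 -c "
from workcell import status
o=status.get_obs();print(o['moment'],o['qpos'][5])"
```

```text
t: 13.35
ee_pos: [510.4, 118.6, 152.6]
orientation: [2.599, 1.765, 0.002]
ft_force: [0.7, -0.7, 6.4]
width: 13.8
grasp_force: 30.0
t: 13.65
ee_pos: [510.5, 118.6, 152.0]
orientation: [2.731, 1.552, 0.002]
ft_force: [-0.6, -0.3, 6.1]
width: 14.0
grasp_force: 30.0
[-0.34170014  0.01503306 -0.07234834] 0.7428145976241257
t: 13.95
ee_pos: [510.7, 118.7, 151.6]
orientation: [2.819, 1.386, 0.003]
ft_force: [1.4, 0.1, 5.3]
width: 14.1
grasp_force: 30.0
[-0.14436508 -0.1507061   0.04326478] 0.8620963687868968
```

```bash
m(){ python3 -c "
from workcell import status
o=status.get_obs();print(o['moment'],o['qpos'][5])"; }
python3 -m inch '[[[0,0,0.15,0,0,0.05,0],[0,0,0.3,0,0,0.1,0],[0,0,0.3,0,0,0.1,0]]]';m
python3 -m inch '[[[0,0,0.15,0,0,0.05,0],[0,0,0.2,0,0,0.08,0],[0,0,0.2,0,0,0.08,0]]]';m
```

```text
t: 14.25
ee_pos: [510.7, 118.6, 151.5]
orientation: [2.884, 1.244, 0.003]
ft_force: [1.0, -0.8, 7.0]
width: 13.6
grasp_force: 30.0
[-0.1441346   0.07450354 -0.0216829 ] 0.9620439634677217
t: 14.55
ee_pos: [510.7, 118.6, 151.4]
orientation: [2.932, 1.128, 0.003]
ft_force: [0.6, -0.1, 9.1]
width: 13.4
grasp_force: 30.0
[-0.16491127  0.08443831 -0.02445191] 1.0414715713133487
```

```bash
m(){ python3 -c "
from workcell import status
o=status.get_obs();print(o['moment'],o['qpos'][5])"; }
python3 -m inch '[[[0,0,0,0,0,0.05,0],[0,0,0,0,0,0.08,0],[0,0,0,0,0,0.08,0]]]';m
python3 -m inch '[[[0,0,0,0,0,0.05,0],[0,0,0,0,0,0.08,0],[0,0,0,0,0,0.08,0]]]';m
```

```text
t: 14.85
ee_pos: [510.7, 118.6, 151.4]
orientation: [2.974, 1.01, 0.003]
ft_force: [-0.1, -0.4, 8.8]
width: 13.9
grasp_force: 30.0
[-0.19414485  0.11317786 -0.07535736] 1.1214608378641835
t: 15.15
ee_pos: [510.5, 118.3, 151.4]
orientation: [3.012, 0.892, 0.002]
ft_force: [0.3, -2.0, 9.9]
width: 14.0
grasp_force: 30.0
[-0.44259185  0.22480456  0.20093519] 1.201078768674481
```

```bash
m(){ python3 -c "
from workcell import status
o=status.get_obs();print(o['moment'],o['qpos'][5])"; }
python3 -m inch '[[[0,0,0,0,0,0.02,0],[0,0,0,0,0,0.04,0],[0,0,0,0,0,0.04,0]]]';m
python3 -m inch '[[[0,0,0,0,0,0.02,0],[0,0,0,0,0,0.04,0],[0,0,0,0,0,0.04,0]]]';m
```

```text
t: 15.45
ee_pos: [510.4, 118.2, 151.4]
orientation: [3.028, 0.833, 0.002]
ft_force: [-0.6, -2.8, 10.5]
width: 14.0
grasp_force: 30.3
[-0.47746174  0.25723085  0.56399992] 1.2402886370954127
t: 15.75
ee_pos: [510.4, 118.2, 151.4]
orientation: [3.044, 0.773, 0.002]
ft_force: [-0.8, -3.2, 8.7]
width: 14.1
grasp_force: 31.1
[-0.49727676  0.24995211  0.78003737] 1.2799301661326925
```

Torque has risen firmly to 0.78 N m and the sinking has stopped, at 69° in total with the TCP at 151.4 (home predicted about 151.5). The cap is home. I'll ease the press, open the fingers and lift away.

```bash
python3 -m inch '[[[0,0,-0.6,0,0,-0.02,0],[0,0,-0.9,0,0,-0.03,0],[0,0,-0.9,0,0,-0.03,10],[0,0,-0.9,0,0,-0.03,40],[0,0,-0.9,0,0,-0.03,50],[0,0,-0.9,0,0,-0.03,50],[0,0,-0.9,0,0,-0.03,50],[0,0,-0.9,0,0,-0.03,50],[0,0,-5,0,0,-0.03,50],[0,0,-15,0,0,-0.03,50],[0,0,-35,0,0,-0.03,50],[0,0,-65,0,0,-0.03,50],[0,0,-95,0,0,-0.03,50],[0,0,-110,0,0,-0.03,50],[0,0,-110,0,0,-0.03,50]]]'
python3 - <<'E'
from h import *
from workcell import status,optics
o=status.get_obs(); print(togo(o,[500,-150,265]))
E
```

```text
t: 17.25
ee_pos: [511.4, 118.8, 263.9]
orientation: [3.035, 0.809, 0.009]
ft_force: [0.0, 0.4, 0.1]
width: 44.2
grasp_force: 0.0
([-143.7, 227.5, -1.5], [])
```

Now I'll move aside for a clear look.

```bash
python3 -m inch '[[[-15,24,0,0,0,0,50],[-35,55,0,0,0,0,50],[-55,87,0,0,0,0,50],[-75,119,0,0,0,0,50],[-95,150,0,0,0,0,50],[-115,182,0,0,0,0,50],[-135,214,0,0,0,0,50],[-144,228,0,0,0,0,50],[-144,228,0,0,0,0,50],[-144,228,0,0,0,0,50]]]'
python3 - <<'E'
from h import *
from workcell import optics
out=[]
for n,(u,v) in(("side",(228,170)),("top",(215,215))):
    d=optics.get_image(n); d0=load(n)
    K=np.array([[d["fx"],0,d["cx"]],[0,d["fy"],d["cy"]],[0,0,1.]])
    g=cv2.resize(d["frame"][v-45:v+45,u-50:u+50,::-1],(400,360),interpolation=2)
    g=np.clip(g.astype(float)*1.6,0,255).astype(np.uint8)
    a=np.linspace(0,2*np.pi,37)
    for z in(109.2,129.2):
        P=cv2.projectPoints(np.c_[510+31*np.cos(a),118.3+31*np.sin(a),0*a+z],np.array(d["rvec"],float),np.array(d["tvec"],float),K,np.array([d["k1"],0,0,0.]))[0][:,0]
        for p in P: cv2.circle(g,tuple(int(x) for x in (p-[u-50,v-45]+.5)*4),1,(0,0,255),-1)
    out.append(g)
    for dd in(d0,d):
        f=dd["frame"].astype(int); m=((f[:,:,0]>70)&(f[:,:,1]<45)&(f[:,:,2]<50)).astype(np.uint8)
        cu,cv_=(253,152) if n=="side" else (169,173)
        w=m[cv_-22:cv_+22,cu-18:cu+18]; y,x=np.nonzero(w); print(n,"can",len(x),x.mean().round(2),y.mean().round(2))
cv2.imwrite("pics/end.png",np.hstack(out))
E
```

```text
t: 18.25
ee_pos: [498.0, -150.7, 260.0]
orientation: [-3.035, -0.807, 0.002]
ft_force: [0.0, -0.4, -0.1]
width: 43.9
grasp_force: 0.0
side can 288 17.86 24.64
side can 72 21.14 19.64
top can 141 10.7 20.69
top can 157 11.23 20.87
```

View pics/end.png

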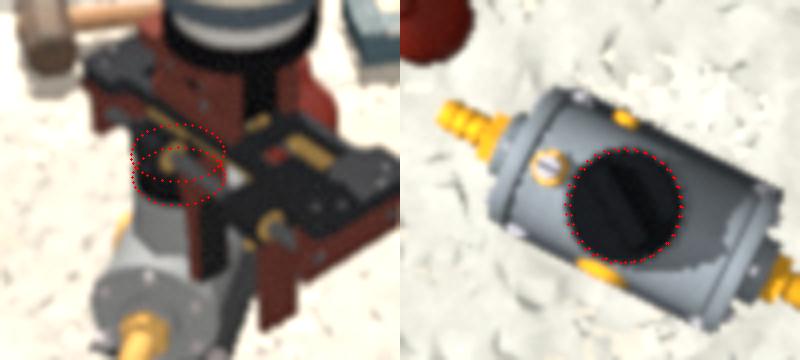

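In the top view the cap matches the home circle exactly, with the bar at about (625,205) in the crop, and the can hasn't moved. In the side view the gripper hides part of the cap, but the visible rim at about (165,195) lies on the predicted home ellipse. Handing in.

```bash
python3 -c "
from workcell import ctrl
print(ctrl.close_job())"
```

```text
the job is handed in; nothing more can be done
None
```

The cap is screwed home on the filler neck and released, the oil can is where it was, and the job was handed in at about 18 s; its home position was confirmed by feel and the top view, as the gripper partly hid it in the side view.

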